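# Find the heavy side of a rotor and hold it down

### The job

The drum-shaped rotor with six ball knobs on the bearing stand is out of balance: a slug is hidden somewhere inside it, and its stiff greased bearing keeps it from swinging down by itself. Turn the rotor by the knobs to feel which side is heavy, then bring the heavy side straight down below the axle and finish while still gripping the rotor there, without letting go; leave the other things on the table alone.

Things in the scene. Friction and masses are not known exactly. Their poses are not given: they have to be found in the camera images.
- axle (a point): centre of the rotor, on its axle, 160 mm above the table. Its y axis runs along the level axle toward the bearing; x is level, in the plane in which the rotor turns; z is up. The fixed stand: base plate x -60 to 60, y -30 to 100, 12 mm thick; column and bearing housing at y 47 to 89 mm, x -27 to 27, up to 187 mm above the table. Nothing stands above the rotor.
- ball_a (a point): centre of one of the rotor's six like black ball knobs, 28 mm across, centres 100 mm from the axle, 60 degrees apart in one plane square to the axle, on stems 9 mm thick that stand out of the drum's rim. The knobs are there to turn and hold the rotor by; the heavy side may lie at or between any of them. Pushed very slowly, a knob keeps pressing on the finger when the finger stops
- filter_cube: black 33 mm cube with an orange window, a bystander; origin at the centre of its underside
- vial_a: white vial, 22 mm across, 60 mm tall, blue cap, a bystander; origin at the centre of its underside
- objective_can: round can, cream top and black foot, 37 mm across, 58 mm tall, a bystander; origin at the centre of its underside
- caliper: caliper lying flat, 214 mm long, 14 mm high, a bystander; origin at the centre of its underside
- magnet_base: grey magnet base with a red knob and an upright rod, 152 mm tall in all, a bystander; origin at the centre of its underside
- lens_mount: lens on a post in a black holder, 129 mm tall, a bystander; origin at the centre of its underside
- holder_bare: black empty post holder on a slotted base, 60 mm tall, a bystander; origin at the centre of its underside
- rotor: closed drum, 116 mm across, 32 mm thick, six ball knobs; origin on the axle, ball_a on its +z. A slug inside (slug_c0), at an unknown angle, makes 0.14 to 0.18 N m when level; the bearing drags with 0.22 N m, so it stays where left. Turning takes about 2.2 N at a knob with the slug straight up or down, up to 1.8 N more where the slug rises, as much less where it sinks. Range 3 turns each way

How it is judged:
On the way:
1. the rotor is turned by hand: the fingers touch it and have moved a knob by 30 mm or more (distance of ball_a from where it was at the start of the episode above 0.03 m and contact force between the fingers and rotor above 0.3 N).
At the end, for the whole second after the job is handed in: the heavy side is straight below the axle to within 20 degrees, the rotor stands still (under 0.1 rad/s), and the fingers grip it with more than 8 N (z of slug_c0 in the frame of axle below -0.0395 m and contact force between the fingers and rotor above 8 N and angular speed of rotor below 0.1 rad/s); the arm keeps its last pose, push and grip.
It fails at once if another thing on the table is pushed by more than 15 mm (distance of any of filter_cube, vial_a, objective_can, caliper, magnet_base, lens_mount, holder_bare from where it was at the start of the episode above 0.015 m).
It also fails if it takes over 72 s, if anything falls off the work surface, if the arm or the gripper's body presses on something with over 40 N, if the wrist force passes 120 N, or if a joint passes its speed limit or range.

### The arm

A 7-joint arm with a two-finger parallel gripper is mounted at the origin on the work surface; the furniture and walls round the work are solid. World frame = base frame: x ahead of the robot, y to its left, z up, the work surface at z = 0. Lengths are in m, angles in rad, forces in N, time in s.
With the tool pointing down it reaches from about 0.4 to 0.925 m from the base axis. Payload 4.1 kg.
Tool frame: the origin (TCP) lies on the centre line of the jaws, within the pads' length; the fingertips stand 11 mm ahead of it and the grasp point (between the pads) lies 8 mm behind it; z points along the fingers, y is the line along which they close (so a half turn about z gives the same grasp; the last joint's range is limited). The gripper opens to 85 mm and grips with 20 to 120 N. Pads are 22 mm wide; open, the fingers measure 114 mm over their backs; the gripper's body (76 mm by 85 mm) begins 54 mm behind the grasp point. The pads swing forward as they close: fully open they stand 13 mm farther back than shut.
Start: joints at [-1.25, 0.398, 0.045, 1.537, -0.019, 1.207, -0.051], TCP at [0.265, 0.594, 0.242] pointing down, gripper open.
Joint ranges: [-2.82, 2.82], [-0.49, 2.23], [-1.37, 1.46], [0, 2.46], [-1.36, 4.5], [0.23, 2], [-2.94, 2.94]. Speed limits (rad/s): [2.57, 2.57, 3.14, 3.14, 3.14, 3.14, 3.14].

### API

Orientations are given as a 3x3 rotation matrix whose columns are the frame's x, y, z axes.
In Python, from bench import bot, cams gives the robot as it stands.
- The arm moves only by the shell command python3 -m crank 'ROWS' [OPENING] [FORCE]. ROWS is JSON, a list of rows, each an object with "dp": the shift along the tool's x, y, z in units of 50 mm (1.0 is 50 mm), a list of three; "delta_rot": the turn, a rotation vector about the tool's x, y, z in units of 10 degrees (1.0 is 10 degrees), a list of three. A call has 1 to 10 rows; each row is the pose to reach, as a shift and turn from the pose commanded when the call began, along the tool's axes at that moment; what a row does not reach only later rows make up. A row lasts 1/8 s, in which the tool goes at most 62.5 mm and 10.7 degrees, less where a joint would pass 70% of its speed; a pose out of reach is approached as far as the arm can. A call with a gripper value outside its range is refused whole. OPENING is the opening in per cent of the stroke, from 0 (shut) to 100 (fully open), set as the call begins (- or left out, the last holds). The fingers move at their own pace and stop on an object; FORCE is the grip in N (left out, the last holds). Time passes only in rows, so rows that repeat a pose let the fingers close. It gives the time, the measured TCP pose, the force, the opening and the grip force at its end, in the units of the state.
- bot.sense(): the state, without advancing time (a new reading comes with each control period).
- cams.get_image(name): name is "side" or "top" or "wrist"; returns (picture, depth): 400x640x3 uint8, red, green, blue; 400x640 float32, m along the optical axis (not along the pixel's ray), 0 where there is no reading.
- cams.camera_model(name): a dict with "fx", "fy", "cx", "cy" (pixels), "T" (4x4, takes a point from camera to world coordinates). Camera axes: x right, y up, looking along -z (the intrinsics and any distortion apply to the point x, -y, -z); pixel columns grow to the right and rows downward; lengths in m; the calibration is good to about 2 mm. The wrist camera is an equidistant fisheye: a pixel r from the principal point sees the ray r / f radians off the axis. A picture is of the moment at which its call begins: read the wrist's pose just before it. camera_model takes no time and is no camera call; for the wrist camera it gives the pose at the moment of the call.
- bot.close_job(): hands the job in; it is judged then, once.
Trained networks look in the newest picture that a camera, given by its name, has taken for a name from the list of things; names that differ only in an ending like _2 or _b are one class to them, and where a whole thing is asked for, a point or a joint stands for the part that bears it (a point fixed in the world has none). Each returns a list of dicts, best first, with "conf" (0 to 1); they miss things now and then, are a little off and sometimes report something else, mostly with a low value. They report only what shows in the picture. A call takes as long as a camera call.
- cams.cut_out(query, camera): "pixels" (400x640 bool, what is visible of it) and "at" ([column, row] in pixels, amid what is visible of it).
- cams.pinpoint(query, camera): "at" ([column, row] in pixels: a listed point, or the origin of a listed thing).
The state is a dict: "time": time; "joints": joint angles; "qvel": joint speeds; "tau": joint torques, N m; "eef_pos": TCP position; "tcp_rot": TCP orientation; "contact_force": force on the tool from outside, world axes, zero at the start; "ft_torque": the same for the moment, N m; "gripper_width": finger opening in m; "grasp_force": force on a finger pad.
Only numpy, scipy, OpenCV 4.12 (cv2) and the standard library are available. Lean on these libraries where they do the work, as an engineer would, in place of code of your own. Each camera call takes 0.05 s, during which the arm holds its last target. There are 200 camera calls.

## Working session

There is one attempt and no reset: what is moved stays moved. The work goes in short steps, Python scripts to look and compute and a shell command to move; the robot and the scene stay as the last step left them, time stands still between calls to the robot, and variables do not carry over. Pictures are saved under pics/ and viewed, at most 10 in all, crops included, and the job is handed in when it is done.

```bash
mkdir -p pics; ls; python3 - <<'E'
from bench import bot,cams
import cv2,numpy as np
s=bot.sense();print(s['time'],s['eef_pos'],s['tcp_rot'],s['gripper_width'])
for n in ('side','top'):
    im,d=cams.get_image(n);cv2.imwrite(f'pics/{n}0.png',im[:,:,::-1])
    m=cams.camera_model(n);T=np.array(m['T']);print(n,m)
    for q in ('axle','ball_a','rotor'):
        for r in cams.pinpoint(q,n)[:6]:
            u,v=map(int,r['at']);z=float(np.median(d[v-1:v+2,u-1:u+2]))
            p=T@[(u-m['cx'])/m['fx']*z,-(v-m['cy'])/m['fy']*z,-z,1]
            print(n,q,r['conf'],u,v,z,p[:3].round(3))
E
```

```text
pics
0.0 [0.26464371 0.59300174 0.24123035] [[-9.13231889e-01  4.07439650e-01 -6.70059987e-04]
 [ 4.07440165e-01  9.13229888e-01 -1.91940287e-03]
 [-1.70122024e-04 -2.02586926e-03 -9.99997933e-01]] 0.08583329593029604
side {'fx': 478.8621274558673, 'fy': 478.8621274558673, 'cx': 319.6547727459385, 'cy': 197.17330978705192, 'T': array([[ 0.85968275,  0.24035   , -0.45075209, -0.06237845],
       [-0.51048516,  0.3718799 , -0.775313  , -1.11222105],
       [-0.01872084,  0.89662546,  0.44239384,  0.79050571],
       [ 0.        ,  0.        ,  0.        ,  1.        ]])}
side axle 0.87 316 194 1.426082968711853 [0.573 0.003 0.168]
side ball_a 0.88 302 169 1.365990161895752 [0.529 0.002 0.259]
side ball_a 0.23 309 294 1.2564069032669067 [ 0.419 -0.218  0.007]
side rotor 0.7 312 192 1.409461259841919 [ 0.557 -0.002  0.181]
top {'fx': 468.6117856806381, 'fy': 468.6117856806381, 'cx': 318.092695304751, 'cy': 199.84969553997135, 'T': array([[-9.76434878e-03,  9.90476858e-01, -1.37332630e-01,
         4.10049391e-01],
       [-9.99948582e-01, -1.00476897e-02, -1.37008557e-03,
         1.82066994e-03],
       [-2.73691370e-03,  1.37312191e-01,  9.90524039e-01,
         1.50744541e+00],
       [ 0.00000000e+00,  0.00000000e+00,  0.00000000e+00,
         1.00000000e+00]])}
top axle 0.73 310 207 1.2991952896118164 [0.569 0.026 0.218]
top axle 0.39 377 217 1.4622858762741089 [ 0.556 -0.179  0.051]
top ball_a 0.59 314 218 1.250169038772583 [0.534 0.015 0.263]
top ball_a 0.17 222 261 1.495452880859375 [0.425 0.312 0.   ]
top rotor 0.91 309 207 1.298668384552002 [0.569 0.029 0.218]
top rotor 0.24 327 159 1.479217767715454 [ 0.741 -0.026  0.06 ]
```

View pics/side0.png

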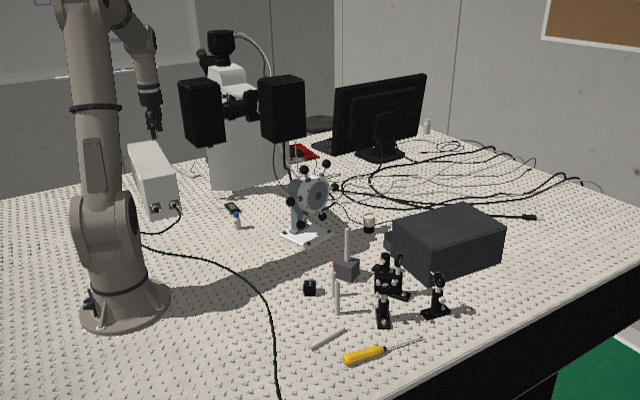

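View pics/top0.png

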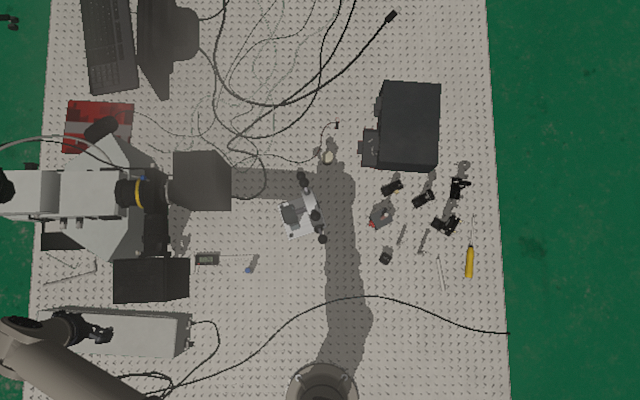

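The top view shows the rotor near pixel (309,207), with its plane along a line from (301,176) to (322,239) and the bearing on the left. In the side view the rotor is at about (312,192). The bystanders are well clear of it. Next I'll find the balls by depth.

```bash
python3 - <<'E'
from bench import bot,cams
import cv2,numpy as np
out=[];P={}
for n,(c,r) in (('side',(312,192)),('top',(309,207))):
    im,d=cams.get_image(n);m=cams.camera_model(n);T=np.array(m['T'])
    cr=im[r-45:r+45,c-45:c+45,::-1];out.append(cv2.resize(cr,(390,390),interpolation=cv2.INTER_NEAREST))
    v,u=np.mgrid[r-50:r+50,c-50:c+50];z=d[r-50:r+50,c-50:c+50]
    p=np.stack([(u-m['cx'])/m['fx']*z,-(v-m['cy'])/m['fy']*z,-z,np.ones_like(z)],-1)@T.T
    g=im[r-50:r+50,c-50:c+50].max(2)
    q=p[...,:3]
    ok=(g<60)&(z>0)&(np.linalg.norm(q-[.565,.01,.16],axis=-1)<.16)&(q[...,2]>.03)
    k,lab,st,ce=cv2.connectedComponentsWithStats(ok.astype(np.uint8))
    for i in range(1,k):
        if st[i,4]>=12: print(n,(ce[i]+[c-50,r-50]).round(1),st[i,2:],np.median(q[lab==i],0).round(3))
cv2.imwrite('pics/c1.png',np.hstack(out))
E
```

```text
side [326.2 163.4] [ 9  8 53] [0.628 0.033 0.244]
side [303.8 169.4] [ 9  8 59] [0.534 0.002 0.257]
side [307.5 179.6] [ 4  4 13] [0.551 0.01  0.218]
side [334.9 186.9] [ 8  8 42] [0.666 0.044 0.151]
side [318.1 195.4] [ 7  8 37] [0.581 0.003 0.161]
side [290.5 201.3] [10 10 70] [ 0.479 -0.015  0.178]
side [299.9 198. ] [ 4  5 14] [ 0.517 -0.003  0.173]
side [304.9 212.6] [ 5  4 14] [0.534 0.006 0.115]
side [322.1 216.5] [ 9  9 51] [0.607 0.026 0.071]
side [300.3 224.5] [10 10 70] [ 0.513 -0.004  0.085]
top [302.3 179. ] [ 12  16 110] [0.642 0.047 0.246]
top [314.9 215.3] [ 9 11 73] [0.542 0.012 0.263]
top [320.3 226.6] [ 4  5 12] [ 0.52  -0.002  0.172]
top [316.  229.6] [ 4  6 14] [0.514 0.011 0.09 ]
top [322.2 238.7] [ 9  9 61] [ 0.482 -0.006  0.184]
```

View pics/c1.png

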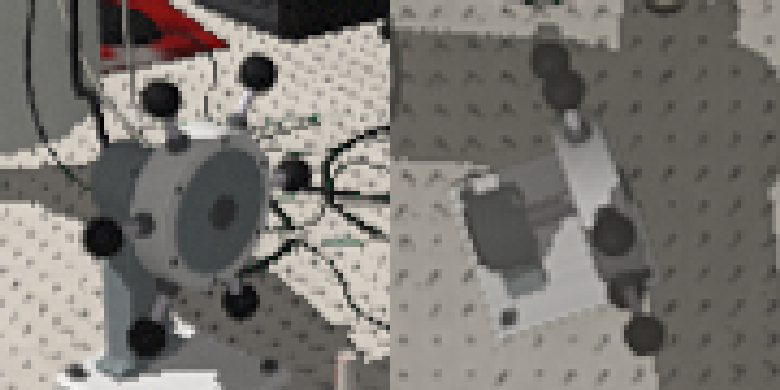

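```bash
python3 - <<'E'
from bench import bot,cams
import numpy as np
n='top';im,d=cams.get_image(n);m=cams.camera_model(n);T=np.array(m['T'])
v,u=np.mgrid[0:400,0:640]
p=(np.stack([(u-m['cx'])/m['fx']*d,-(v-m['cy'])/m['fy']*d,-d,np.ones_like(d)],-1)@T.T)[d>0]
ys=np.arange(.7,-.35,-.06)
print('     ',*['%4.0f'%(y*1000) for y in ys])
for x in np.arange(.14,.86,.06):
    print('%4d:'%(x*1000),*['%4.0f'%(1000*max([0,*p[(abs(p[:,0]-x)<.03)&(abs(p[:,1]-y)<.03),2]])) for y in ys])
E
```

```text
700  640  580  520  460  400  340  280  220  160  100   40  -20  -80 -140 -200 -260 -320
 140:    9    9  160  170  172  175   22   12   14   13    9   14   15    7   11   10    8   11
 200:  172  174  628  658  680  698  703  707   10   15   14    9   12    9   10   14   12   11
 260:  168  263  630  652  666  666   59   12    9    8   14   15   12   11   10   12   15   14
 320:  152  590  622  623  460  462  461   12   11    9   10   10   13   17   15   16   14   12
 380:   13   10    0    0  462  462  462   11   66   11    9   10   11    9   10   11   11   10
 440:  189  302  314  312  462  461  460   11   10    9    9   10   12   10   10   40   10  105
 500:  376  358  356  363  368  382   13   11   10   14  171  257  259   10   39   60   79    9
 560:  519  434  379  387  387  404  461  462  460   10  194  273  270   10   60  155   12    9
 620:  519  433  375  385  389  450  461  463  461   15   26  256  213    8   10   62   69  136
 680:  549  552  497  461  390  382  460  462  460   17   10  167    8   10    9   63  129  129
 740:    0  307  476  313    5    0   14   24   26   18   13   12   67    9   88  131  132  131
 799:   39   10   10  166   15   15   24   19   26   23    9   13   57   11   92  131  131  131
```

```bash
python3 -m crank '[{"dp":[0,0,-1.2],"delta_rot":[0,0,0]},{"dp":[0,0,-2.4],"delta_rot":[0,0,0]},{"dp":[0,0,-3.6],"delta_rot":[0,0,-0.7]},{"dp":[0,0,-4.8],"delta_rot":[0,0,-1.4]},{"dp":[0,0,-6.0],"delta_rot":[0,0,-2.1]},{"dp":[0,0,-6.4],"delta_rot":[0,0,-2.8]},{"dp":[0,0,-6.4],"delta_rot":[0,0,-3.5]},{"dp":[0,0,-6.4],"delta_rot":[0,0,-4.15]},{"dp":[0,0,-6.4],"delta_rot":[0,0,-4.15]}]' 65 30; python3 -c "
from bench import bot;s=bot.sense();print(s['eef_pos'],s['tcp_rot'],s['joints'])"
```

```text
time: 1.68
eef_pos: [0.2649, 0.5936, 0.5623]
tcp_rot: [[-0.954, -0.299, -0.0], [-0.299, 0.954, 0.0], [0.0, 0.0, -1.0]]
contact_force: [-0.4, -0.2, -1.4]
gripper_width: 0.0555
grasp_force: 0.0
[0.2649033  0.59357602 0.56232388] [[-9.54360120e-01 -2.98658258e-01 -8.39730098e-05]
 [-2.98658268e-01  9.54360109e-01  1.44113487e-04]
 [ 3.70998078e-05  1.62615398e-04 -9.99999986e-01]] [-1.18975106  0.3822982  -0.04793486  0.87306016  0.01867229  1.88647216
  0.64565206]
```

```bash
python3 -m crank '[{"dp":[-0.16,-1.1,0],"delta_rot":[0,0,0]},{"dp":[-0.32,-2.2,0],"delta_rot":[0,0,0]},{"dp":[-0.5,-3.4,0],"delta_rot":[0,0,0]},{"dp":[-0.65,-4.6,0],"delta_rot":[0,0,0]},{"dp":[-0.8,-5.8,0],"delta_rot":[0,0,0]},{"dp":[-0.95,-7.0,0],"delta_rot":[0,0,0]},{"dp":[-1.1,-8.2,0],"delta_rot":[0,0,0]},{"dp":[-1.3,-9.4,0],"delta_rot":[0,0,0]},{"dp":[-1.5,-10.6,0],"delta_rot":[0,0,0]},{"dp":[-1.74,-11.8,0],"delta_rot":[0,0,0]}]'; python3 -m crank '[{"dp":[0,-0.97,1],"delta_rot":[0,0,0]},{"dp":[0,-0.97,2.2],"delta_rot":[0,0,0]},{"dp":[0,-0.97,3.4],"delta_rot":[0,0,0]},{"dp":[0,-0.97,4],"delta_rot":[0,0,0]},{"dp":[0,-0.97,4],"delta_rot":[0,0,0]},{"dp":[0,-0.97,4],"delta_rot":[0,0,0]}]'; python3 - <<'E'
from bench import bot,cams
import cv2
s=bot.sense();print(s['eef_pos'],s['joints'])
im,d=cams.get_image('wrist');cv2.imwrite('pics/w1.png',im[:,:,::-1])
print(cams.pinpoint('ball_a','wrist'))
m=cams.camera_model('wrist');print(m)
E
```

```text
time: 2.92
eef_pos: [0.5252, 0.0549, 0.5627]
tcp_rot: [[-0.955, -0.298, 0.001], [-0.298, 0.955, 0.001], [-0.001, 0.0, -1.0]]
contact_force: [1.2, 1.9, -0.4]
gripper_width: 0.0555
grasp_force: 0.0
time: 3.68
eef_pos: [0.5403, 0.0106, 0.3642]
tcp_rot: [[-0.954, -0.299, 0.003], [-0.299, 0.954, 0.0], [-0.003, -0.0, -1.0]]
contact_force: [-0.5, -0.7, 0.2]
gripper_width: 0.0558
grasp_force: 0.0
[0.5402966  0.01055149 0.3641549 ] [-0.44588969  0.13524951  0.39392008  1.62546455 -0.05292529  1.38832826
  1.82879929]
[]
{'fx': 309.70691628693146, 'fy': 309.70691628693146, 'cx': 323.69619397678554, 'cy': 195.41594667340675, 'T': array([[-2.99004471e-01, -9.02907598e-01, -3.08794747e-01,
         4.61117439e-01],
       [ 9.54251671e-01, -2.82824120e-01, -9.70271319e-02,
        -1.46387018e-02],
       [ 2.71931930e-04, -3.23679450e-01,  9.46166761e-01,
         4.95529610e-01],
       [ 0.00000000e+00,  0.00000000e+00,  0.00000000e+00,
         1.00000000e+00]])}
```

View pics/w1.png

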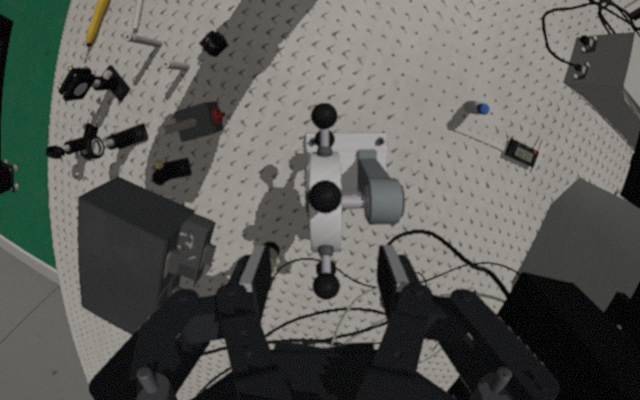

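The wrist view shows three knobs in the jaw plane at (324,116), (325,196) and (326,286), with the housing to the right at (383,200). I'll turn these into world positions.

```bash
cat > h.py <<'E'
from bench import bot,cams
import numpy as np
EX=np.array([.954,.299,0]);AY=np.array([-.299,.954,0])
def balls(pix,show=True):
    im,d=cams.get_image('wrist');m=cams.camera_model('wrist');T=np.array(m['T'])
    for u,v in pix:
        z=float(np.median(d[v-1:v+2,u-1:u+2]))
        a=np.array([u-m['cx'],v-m['cy']]);r=np.linalg.norm(a);th=r/m['fx']
        ray=np.array([*(np.sin(th)*a/max(r,1e-9)*[1,-1]),-np.cos(th)])
        p=(T@[*(ray*(z/np.cos(th)+.014)),1])[:3]
        q=p-[.576,.022,.16];print(u,v,round(z,3),p.round(4),'inplane x,y,z',(q@EX).round(4),(q@AY).round(4),q[2].round(4),'ang',np.degrees(np.arctan2(q@EX,q[2])).round(1))
def torque(s=None,axle=(.576,.022,.16)):
    s=s or bot.sense();r=s['eef_pos']-np.array(axle);F=s['contact_force'];M=s['ft_torque']
    q=r@EX
    print('t',round(s['time'],2),'x,y,z',(r@EX).round(4),(r@AY).round(4),r[2].round(4),'ang(grasp)',np.degrees(np.arctan2(q,r[2]+.008)).round(1),'F',(F@EX).round(2),(F@AY).round(2),F[2].round(2),'M.AY',(M@AY).round(3),'rxF',(np.cross(r,F)@AY).round(3),'grip',s['grasp_force'],s['gripper_width'])
E
python3 -c "
from h import *
balls([(324,116),(325,196),(326,286)]);torque()"
```

```text
324 116 0.299 [ 0.4834 -0.0072  0.1728] inplane x,y,z -0.0971 -0.0001 0.0128 ang -82.5
325 196 0.244 [0.5407 0.0116 0.2513] inplane x,y,z -0.0368 0.0006 0.0913 ang -21.9
326 286 0.288 [0.6354 0.0425 0.2392] inplane x,y,z 0.0628 0.0018 0.0792 ang 38.4
t 3.83 x,y,z -0.0374 -0.0002 0.2043 ang(grasp) -10.0 F 0.56 -0.25 0.06 M.AY 0.059 rxF 0.117 grip 0.0 0.05553816116505614
```

```bash
python3 -m crank '[{"dp":[0,0,0.8],"delta_rot":[0,0,0]},{"dp":[0,0,1.6],"delta_rot":[0,0,0]},{"dp":[0,0,2.1],"delta_rot":[0,0,0]},{"dp":[0,0.02,2.4],"delta_rot":[0,0,0]},{"dp":[0,0.02,2.4],"delta_rot":[0,0,0]}]';python3 -m crank '[{"dp":[0,0,0],"delta_rot":[0,0,0]},{"dp":[0,0,0],"delta_rot":[0,0,0]},{"dp":[0,0,0],"delta_rot":[0,0,0]},{"dp":[0,0,0],"delta_rot":[0,0,0]},{"dp":[0,0,0],"delta_rot":[0,0,0]},{"dp":[0,0,0],"delta_rot":[0,0,0]}]' 0 25; python3 -c "
from h import *
torque()"
```

```text
time: 4.45
eef_pos: [0.5391, 0.0117, 0.2423]
tcp_rot: [[-0.954, -0.3, -0.0], [-0.3, 0.954, 0.0], [0.0, 0.0, -1.0]]
contact_force: [0.4, 0.6, 0.3]
gripper_width: 0.0554
grasp_force: 0.0
time: 5.2
eef_pos: [0.5398, 0.0112, 0.2437]
tcp_rot: [[-0.954, -0.3, 0.002], [-0.3, 0.954, 0.0], [-0.002, -0.001, -1.0]]
contact_force: [-1.1, -1.7, 6.3]
gripper_width: 0.0265
grasp_force: 24.6
t 5.2 x,y,z -0.0378 0.0005 0.0837 ang(grasp) -22.4 F -1.58 -1.27 6.33 M.AY 0.223 rxF 0.107 grip 24.57069307565689 0.026476675079689555
```

```bash
python3 - <<'E'
import numpy as np
for t0 in (-22,-2,18,38):
    for d in (4,8,12,16,20):
        a,b=np.radians([t0,t0+d]);print(t0,t0+d,'dp',round(-2*(np.sin(b)-np.sin(a)),3),round(-2*(np.cos(b)-np.cos(a)),3))
E
python3 -m crank '[{"dp":[-0.13,0,-0.05],"delta_rot":[0,0,0]},{"dp":[-0.26,0,-0.085],"delta_rot":[0,0,0]},{"dp":[-0.4,0,-0.11],"delta_rot":[0,0,0]},{"dp":[-0.54,0,-0.135],"delta_rot":[0,0,0]},{"dp":[-0.68,0,-0.145],"delta_rot":[0,0,0]}]'
python3 -c "
from h import *
torque()"
```

```text
-22 -18 dp -0.131 -0.048
-22 -14 dp -0.265 -0.086
-22 -10 dp -0.402 -0.115
-22 -6 dp -0.54 -0.135
-22 -2 dp -0.679 -0.144
-2 2 dp -0.14 -0.0
-2 6 dp -0.279 0.01
-2 10 dp -0.417 0.029
-2 14 dp -0.554 0.058
-2 18 dp -0.688 0.097
18 22 dp -0.131 0.048
18 26 dp -0.259 0.105
18 30 dp -0.382 0.17
18 34 dp -0.5 0.244
18 38 dp -0.613 0.326
38 42 dp -0.107 0.09
38 46 dp -0.207 0.187
38 50 dp -0.301 0.29
38 54 dp -0.387 0.4
38 58 dp -0.465 0.516
time: 5.82
eef_pos: [0.5702, 0.0211, 0.2499]
tcp_rot: [[-0.954, -0.299, -0.004], [-0.299, 0.954, -0.0], [0.004, 0.001, -1.0]]
contact_force: [-6.2, -1.3, 6.1]
gripper_width: 0.0264
grasp_force: 25.3
t 5.83 x,y,z -0.0058 0.0009 0.0899 ang(grasp) -3.4 F -6.31 0.6 6.09 M.AY 1.213 rxF -0.531 grip 25.255703330039978 0.026421577863858355
```

```bash
python3 -m crank '[{"dp":[0,0,0],"delta_rot":[0,0,0]},{"dp":[0,0,0],"delta_rot":[0,0,0]}]' >/dev/null
python3 -c "
from h import *
torque()"
python3 -m crank '[{"dp":[-0.14,0,0],"delta_rot":[0,0,0]},{"dp":[-0.28,0,0.01],"delta_rot":[0,0,0]},{"dp":[-0.42,0,0.03],"delta_rot":[0,0,0]},{"dp":[-0.55,0,0.06],"delta_rot":[0,0,0]},{"dp":[-0.69,0,0.1],"delta_rot":[0,0,0]}]' >/dev/null
python3 -c "
from h import *
torque()"
python3 -m crank '[{"dp":[0,0,0],"delta_rot":[0,0,0]},{"dp":[0,0,0],"delta_rot":[0,0,0]}]' >/dev/null
python3 -c "
from h import *
torque()"
```

```text
t 6.08 x,y,z -0.0047 0.0009 0.0899 ang(grasp) -2.8 F -3.25 -0.31 5.86 M.AY 0.758 rxF -0.264 grip 25.191007554531097 0.02605592099183342
t 6.7 x,y,z 0.0301 0.0013 0.0852 ang(grasp) 17.9 F -3.09 0.39 6.8 M.AY 0.856 rxF -0.468 grip 26.015607118606567 0.025968072770193588
t 6.95 x,y,z 0.031 0.0013 0.085 ang(grasp) 18.4 F 1.12 0.57 4.04 M.AY -0.002 rxF -0.03 grip 25.94670295715332 0.026375043817822724
```

```bash
python3 -m crank '[{"dp":[0,0,0],"delta_rot":[0,0,0]},{"dp":[0,0,0],"delta_rot":[0,0,0]},{"dp":[0,0,-0.7],"delta_rot":[0,0,1]},{"dp":[0,0,-1.4],"delta_rot":[0,0,2]},{"dp":[0,0,-1.6],"delta_rot":[0,0,3]},{"dp":[0,0,-1.6],"delta_rot":[0,0,4]},{"dp":[0,0,-1.6],"delta_rot":[0,0,5]},{"dp":[0,0,-1.6],"delta_rot":[0,0,6]},{"dp":[0,0,-1.6],"delta_rot":[0,0,7]},{"dp":[0,0,-1.6],"delta_rot":[0,0,8]}]' 60; python3 -m crank '[{"dp":[0,0,0],"delta_rot":[0,0,1]},{"dp":[0,0,0],"delta_rot":[0,0,1]},{"dp":[0,0,0],"delta_rot":[0,0,1]}]' 46
python3 - <<'E'
from h import *
import cv2
s=bot.sense();print(s['tcp_rot'].round(3),s['joints'].round(2));torque()
im,d=cams.get_image('wrist');cv2.imwrite('pics/w2.png',im[:,:,::-1])
E
```

```text
time: 8.2
eef_pos: [0.6042, 0.0322, 0.324]
tcp_rot: [[-0.456, 0.89, -0.001], [0.89, 0.456, 0.0], [0.0, -0.001, -1.0]]
contact_force: [1.1, -1.0, 0.5]
gripper_width: 0.0512
grasp_force: 0.0
time: 8.57
eef_pos: [0.6043, 0.0322, 0.3243]
tcp_rot: [[-0.302, 0.953, -0.0], [0.953, 0.302, 0.0], [0.0, -0.0, -1.0]]
contact_force: [-0.2, 0.3, 0.0]
gripper_width: 0.04
grasp_force: 0.0
[[-0.302  0.953 -0.   ]
 [ 0.953  0.302  0.   ]
 [ 0.    -0.    -1.   ]] [-0.62  0.32  0.66  1.55 -0.2   1.34  0.36]
t 8.57 x,y,z 0.0301 0.0013 0.1643 ang(grasp) 9.9 F -0.12 0.36 0.04 M.AY -0.003 rxF -0.021 grip 0.0 0.0399875031598006
```

View pics/w2.png

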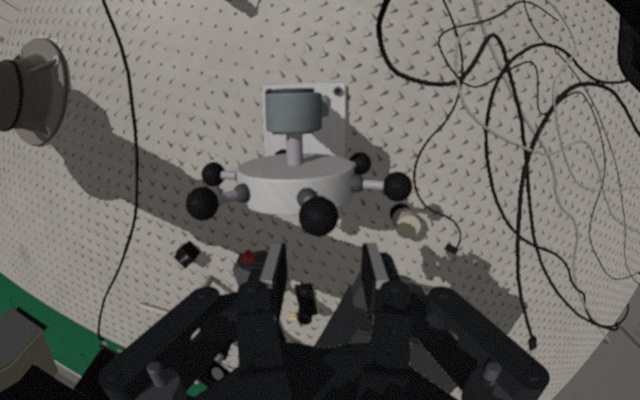

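The ball knob at (318,215) sits between the finger columns (about 275 to 370), with its neighbours at (202,203) and (397,185). I'll check positions before going down.

```bash
python3 -c "
from h import *
balls([(318,215),(202,203),(397,185)])"
python3 -m crank '[{"dp":[0,0.02,0.5],"delta_rot":[0,0,0]},{"dp":[0,0.02,1],"delta_rot":[0,0,0]},{"dp":[0,0.02,1.3],"delta_rot":[0,0,0]},{"dp":[0,0.02,1.4],"delta_rot":[0,0,0]},{"dp":[0,0.02,1.4],"delta_rot":[0,0,0]}]'; python3 -c "
from h import *
torque()"
```

```text
318 215 0.201 [0.6    0.0311 0.2562] inplane x,y,z 0.0256 0.0015 0.0962 ang 14.9
202 203 0.229 [0.5087 0.0009 0.2288] inplane x,y,z -0.0705 -0.0 0.0688 ang -45.7
397 185 0.267 [0.6681 0.0538 0.1864] inplane x,y,z 0.0974 0.0027 0.0264 ang 74.9
time: 9.3
eef_pos: [0.6057, 0.0323, 0.2549]
tcp_rot: [[-0.3, 0.954, 0.001], [0.954, 0.3, 0.0], [-0.0, 0.001, -1.0]]
contact_force: [-0.4, 0.2, -0.9]
gripper_width: 0.0392
grasp_force: 0.0
t 9.3 x,y,z 0.0314 0.001 0.0949 ang(grasp) 17.0 F -0.32 0.31 -0.86 M.AY 0.024 rxF -0.003 grip 0.0 0.03924840370373199
```

```bash
cat >> h.py <<'E'
OFF=np.array([0,0,0.])
def sample(n=8):
    A=[]
    for i in range(n):
        s=bot.sense();F=np.array(s['contact_force']);r=s['eef_pos']-np.array([.576,.022,.16])
        A.append([s['time'],r@EX,r[2],F@EX,F[2]]);
        if i<n-1: cams.get_image('wrist')
    A=np.array(A);m=A.mean(0)
    print('t %.2f-%.2f'%(A[0,0],A[-1,0]),'tcp x %.4f z %.4f'%(m[1],m[2]),'Fx',A[:,3].round(1),'mean Fx %.2f Fz %.2f'%(m[3],m[4]))
E
python3 -c "
from h import *
sample(6)"
python3 -m crank '[{"dp":[0,0.02,0],"delta_rot":[0,0,0]},{"dp":[0,0.04,0],"delta_rot":[0,0,0]},{"dp":[0,0.06,0],"delta_rot":[0,0,0]},{"dp":[0,0.08,0],"delta_rot":[0,0,0]},{"dp":[0,0.1,0],"delta_rot":[0,0,0]},{"dp":[0,0.12,0],"delta_rot":[0,0,0]},{"dp":[0,0.13,0],"delta_rot":[0,0,0]},{"dp":[0,0.14,0],"delta_rot":[0,0,0]},{"dp":[0,0.15,0],"delta_rot":[0,0,0]},{"dp":[0,0.16,0],"delta_rot":[0,0,0]}]' >/dev/null; python3 -c "
from h import *
sample()"
```

```text
t 9.30-9.55 tcp x 0.0316 z 0.0953 Fx [-0.3 -0.3 -1.   0.2 -0.4  0.1] mean Fx -0.28 Fz -0.11
t 10.80-11.15 tcp x 0.0388 z 0.0941 Fx [-3.8 -4.2 -3.6 -3.9 -4.5 -3.3 -5.1 -3.6] mean Fx -4.00 Fz -1.53
```

```bash

python3 -m crank '[{"dp":[0,-0.1,0],"delta_rot":[0,0,0]},{"dp":[0,-0.18,0],"delta_rot":[0,0,0]},{"dp":[0,-0.2,0],"delta_rot":[0,0,0]},{"dp":[0,-0.22,0],"delta_rot":[0,0,0]},{"dp":[0,-0.24,0],"delta_rot":[0,0,0]},{"dp":[0,-0.26,0],"delta_rot":[0,0,0]},{"dp":[0,-0.28,0],"delta_rot":[0,0,0]},{"dp":[0,-0.29,0],"delta_rot":[0,0,0]},{"dp":[0,-0.30,0],"delta_rot":[0,0,0]},{"dp":[0,-0.31,0],"delta_rot":[0,0,0]}]' >/dev/null; python3 -c "
from h import *
sample()"
python3 -m crank '[{"dp":[0,-0.1,0],"delta_rot":[0,0,0]},{"dp":[0,-0.2,0],"delta_rot":[0,0,0]},{"dp":[0,-0.3,0],"delta_rot":[0,0,0]},{"dp":[0,-0.4,0],"delta_rot":[0,0,0]},{"dp":[0,-0.5,0],"delta_rot":[0,0,0]},{"dp":[0,-0.56,0],"delta_rot":[0,0,0]},{"dp":[0,-0.58,0],"delta_rot":[0,0,0]},{"dp":[0,-0.59,0],"delta_rot":[0,0,0]},{"dp":[0,-0.60,0],"delta_rot":[0,0,0]},{"dp":[0,-0.61,0],"delta_rot":[0,0,0]}]' >/dev/null; python3 -c "
from h import *
sample()"
python3 -m crank '[{"dp":[0,-0.1,0],"delta_rot":[0,0,0]},{"dp":[0,-0.2,0],"delta_rot":[0,0,0]},{"dp":[0,-0.3,0],"delta_rot":[0,0,0]},{"dp":[0,-0.4,0],"delta_rot":[0,0,0]},{"dp":[0,-0.5,0],"delta_rot":[0,0,0]},{"dp":[0,-0.56,0],"delta_rot":[0,0,0]},{"dp":[0,-0.58,0],"delta_rot":[0,0,0]},{"dp":[0,-0.59,0],"delta_rot":[0,0,0]},{"dp":[0,-0.60,0],"delta_rot":[0,0,0]},{"dp":[0,-0.61,0],"delta_rot":[0,0,0]}]' >/dev/null; python3 -c "
from h import *
sample()"
```

```text
t 12.40-12.75 tcp x 0.0236 z 0.0945 Fx [0.7 0.6 0.9 1.4 1.1 1.2 0.4 0.3] mean Fx 0.83 Fz 0.61
t 14.00-14.35 tcp x -0.0069 z 0.0945 Fx [-0.1  0.8  1.8  1.6  1.3  1.1  0.9  0.7] mean Fx 1.00 Fz 0.60
t 15.60-15.95 tcp x -0.0373 z 0.0945 Fx [0.9 0.3 1.5 0.6 1.6 1.5 0.8 0.9] mean Fx 1.00 Fz -1.04
```

```bash

python3 -m crank '[{"dp":[0,0.05,-0.4],"delta_rot":[0,0,0]},{"dp":[0,0.1,-1.2],"delta_rot":[0,0,0]},{"dp":[0,1.1,-1.3],"delta_rot":[0,0,0]},{"dp":[0,2.07,-1.3],"delta_rot":[0,0,0]},{"dp":[0,2.07,-1.3],"delta_rot":[0,0,0]},{"dp":[0,2.07,-0.6],"delta_rot":[0,0,0]},{"dp":[0,2.07,0],"delta_rot":[0,0,0]},{"dp":[0,2.07,0.3],"delta_rot":[0,0,0]},{"dp":[0,2.07,0.39],"delta_rot":[0,0,0]},{"dp":[0,2.07,0.39],"delta_rot":[0,0,0]}]'; python3 - <<'E'
from h import *
sample(3)
# rows: dp for -push, ball B angle from 41 to -28, tcp = ball + (-.0056,0)
x0,z0=.066,.075
for t in range(36,-37,-6):
    a=np.radians(t);print(t,'y %.2f z %.2f'%((.1*np.sin(a)-.0056-x0)/.05,-(.1*np.cos(a)-z0)/.05))
E
```

```text
time: 17.2
eef_pos: [0.639, 0.0427, 0.2359]
tcp_rot: [[-0.3, 0.954, 0.001], [0.954, 0.3, 0.0], [-0.0, 0.001, -1.0]]
contact_force: [-0.5, -0.3, 0.4]
gripper_width: 0.0394
grasp_force: 0.0
t 17.20-17.30 tcp x 0.0666 z 0.0762 Fx [-0.5  0.3 -0.5] mean Fx -0.24 Fz 0.32
36 y -0.26 z -0.12
30 y -0.43 z -0.23
24 y -0.62 z -0.33
18 y -0.81 z -0.40
12 y -1.02 z -0.46
6 y -1.22 z -0.49
0 y -1.43 z -0.50
-6 y -1.64 z -0.49
-12 y -1.85 z -0.46
-18 y -2.05 z -0.40
-24 y -2.25 z -0.33
-30 y -2.43 z -0.23
-36 y -2.61 z -0.12
```

```bash

python3 -m crank '[{"dp":[0,-0.26,-0.12],"delta_rot":[0,0,0]},{"dp":[0,-0.43,-0.23],"delta_rot":[0,0,0]},{"dp":[0,-0.62,-0.33],"delta_rot":[0,0,0]},{"dp":[0,-0.81,-0.4],"delta_rot":[0,0,0]},{"dp":[0,-1.02,-0.46],"delta_rot":[0,0,0]},{"dp":[0,-1.22,-0.49],"delta_rot":[0,0,0]},{"dp":[0,-1.36,-0.5],"delta_rot":[0,0,0]},{"dp":[0,-1.39,-0.5],"delta_rot":[0,0,0]},{"dp":[0,-1.41,-0.5],"delta_rot":[0,0,0]},{"dp":[0,-1.43,-0.5],"delta_rot":[0,0,0]}]' >/dev/null; python3 -c "
from h import *
sample()"
python3 -m crank '[{"dp":[0,-0.14,0],"delta_rot":[0,0,0]},{"dp":[0,-0.28,0.02],"delta_rot":[0,0,0]},{"dp":[0,-0.42,0.04],"delta_rot":[0,0,0]},{"dp":[0,-0.52,0.07],"delta_rot":[0,0,0]},{"dp":[0,-0.62,0.1],"delta_rot":[0,0,0]},{"dp":[0,-0.72,0.13],"delta_rot":[0,0,0]},{"dp":[0,-0.78,0.15],"delta_rot":[0,0,0]},{"dp":[0,-0.80,0.16],"delta_rot":[0,0,0]},{"dp":[0,-0.81,0.17],"delta_rot":[0,0,0]},{"dp":[0,-0.82,0.17],"delta_rot":[0,0,0]}]' >/dev/null; python3 -c "
from h import *
sample()"
```

```text
t 18.55-18.90 tcp x -0.0053 z 0.1000 Fx [3.3 1.5 2.3 1.7 1.4 2.5 2.8 2.6] mean Fx 2.25 Fz 2.10
t 20.15-20.50 tcp x -0.0463 z 0.0914 Fx [3.6 2.7 3.1 2.8 2.9 2.3 2.9 2.8] mean Fx 2.89 Fz 0.73
```

```bash

python3 -m crank '[{"dp":[0,0.1,0],"delta_rot":[0,0,0]},{"dp":[0,0.2,0],"delta_rot":[0,0,0]},{"dp":[0,0.28,-0.03],"delta_rot":[0,0,0]},{"dp":[0,0.36,-0.06],"delta_rot":[0,0,0]},{"dp":[0,0.43,-0.08],"delta_rot":[0,0,0]},{"dp":[0,0.47,-0.09],"delta_rot":[0,0,0]},{"dp":[0,0.49,-0.1],"delta_rot":[0,0,0]},{"dp":[0,0.5,-0.1],"delta_rot":[0,0,0]},{"dp":[0,0.51,-0.1],"delta_rot":[0,0,0]},{"dp":[0,0.52,-0.1],"delta_rot":[0,0,0]}]' >/dev/null; python3 -c "
from h import *
sample()"
python3 -m crank '[{"dp":[0,0.1,-0.02],"delta_rot":[0,0,0]},{"dp":[0,0.2,-0.04],"delta_rot":[0,0,0]},{"dp":[0,0.3,-0.05],"delta_rot":[0,0,0]},{"dp":[0,0.38,-0.06],"delta_rot":[0,0,0]},{"dp":[0,0.44,-0.07],"delta_rot":[0,0,0]},{"dp":[0,0.48,-0.07],"delta_rot":[0,0,0]},{"dp":[0,0.49,-0.07],"delta_rot":[0,0,0]},{"dp":[0,0.5,-0.07],"delta_rot":[0,0,0]},{"dp":[0,0.51,-0.07],"delta_rot":[0,0,0]},{"dp":[0,0.52,-0.07],"delta_rot":[0,0,0]}]' >/dev/null; python3 -c "
from h import *
sample()"
python3 -m crank '[{"dp":[0,0.1,0],"delta_rot":[0,0,0]},{"dp":[0,0.2,0],"delta_rot":[0,0,0]},{"dp":[0,0.3,0.01],"delta_rot":[0,0,0]},{"dp":[0,0.38,0.03],"delta_rot":[0,0,0]},{"dp":[0,0.44,0.04],"delta_rot":[0,0,0]},{"dp":[0,0.48,0.05],"delta_rot":[0,0,0]},{"dp":[0,0.49,0.05],"delta_rot":[0,0,0]},{"dp":[0,0.5,0.06],"delta_rot":[0,0,0]},{"dp":[0,0.51,0.06],"delta_rot":[0,0,0]},{"dp":[0,0.52,0.06],"delta_rot":[0,0,0]}]' >/dev/null; python3 -c "
from h import *
sample()"
```

```text
t 21.75-22.10 tcp x -0.0203 z 0.0966 Fx [-3.  -2.6 -3.  -3.4 -3.  -2.9 -3.1 -2.8] mean Fx -2.95 Fz 2.57
t 23.35-23.70 tcp x 0.0057 z 0.1001 Fx [-1.4 -1.9 -2.2 -2.5 -2.7 -2.6 -2.1 -1.6] mean Fx -2.13 Fz 2.15
t 24.95-25.30 tcp x 0.0316 z 0.0970 Fx [-2.1 -2.1 -1.7 -2.8 -1.7 -2.7 -2.3 -1.6] mean Fx -2.12 Fz 1.33
```

```bash

python3 -m crank '[{"dp":[0,0.1,0.03],"delta_rot":[0,0,0]},{"dp":[0,0.2,0.07],"delta_rot":[0,0,0]},{"dp":[0,0.3,0.11],"delta_rot":[0,0,0]},{"dp":[0,0.37,0.15],"delta_rot":[0,0,0]},{"dp":[0,0.42,0.17],"delta_rot":[0,0,0]},{"dp":[0,0.45,0.19],"delta_rot":[0,0,0]},{"dp":[0,0.46,0.19],"delta_rot":[0,0,0]},{"dp":[0,0.47,0.2],"delta_rot":[0,0,0]},{"dp":[0,0.475,0.2],"delta_rot":[0,0,0]},{"dp":[0,0.48,0.2],"delta_rot":[0,0,0]}]' >/dev/null; python3 -c "
from h import *
sample()"
python3 -m crank '[{"dp":[0,-0.1,0],"delta_rot":[0,0,0]},{"dp":[0,-0.2,0],"delta_rot":[0,0,0]},{"dp":[0,-0.24,-0.01],"delta_rot":[0,0,0]},{"dp":[0,-0.28,-0.03],"delta_rot":[0,0,0]},{"dp":[0,-0.32,-0.05],"delta_rot":[0,0,0]},{"dp":[0,-0.34,-0.06],"delta_rot":[0,0,0]},{"dp":[0,-0.36,-0.07],"delta_rot":[0,0,0]},{"dp":[0,-0.37,-0.07],"delta_rot":[0,0,0]},{"dp":[0,-0.375,-0.08],"delta_rot":[0,0,0]},{"dp":[0,-0.38,-0.08],"delta_rot":[0,0,0]}]' >/dev/null; python3 -c "
from h import *
sample()"
python3 -m crank '[{"dp":[0,-0.1,-0.04],"delta_rot":[0,0,0]},{"dp":[0,-0.2,-0.08],"delta_rot":[0,0,0]},{"dp":[0,-0.3,-0.11],"delta_rot":[0,0,0]},{"dp":[0,-0.4,-0.14],"delta_rot":[0,0,0]},{"dp":[0,-0.44,-0.15],"delta_rot":[0,0,0]},{"dp":[0,-0.46,-0.15],"delta_rot":[0,0,0]},{"dp":[0,-0.47,-0.16],"delta_rot":[0,0,0]},{"dp":[0,-0.48,-0.16],"delta_rot":[0,0,0]},{"dp":[0,-0.49,-0.16],"delta_rot":[0,0,0]},{"dp":[0,-0.5,-0.16],"delta_rot":[0,0,0]}]' >/dev/null; python3 -c "
from h import *
sample()"
```

```text
t 26.55-26.90 tcp x 0.0555 z 0.0870 Fx [-2.6 -2.5 -3.7 -2.6 -2.7 -3.1 -2.8 -2.8] mean Fx -2.84 Fz 1.24
t 28.15-28.50 tcp x 0.0371 z 0.0914 Fx [3.6 3.5 4.2 4.1 3.7 3.8 4.2 3.8] mean Fx 3.85 Fz 3.06
t 29.75-30.10 tcp x 0.0117 z 0.0991 Fx [2.5 1.4 2.3 3.6 1.9 2.4 2.2 1.9] mean Fx 2.28 Fz 2.09
```

```bash
python3 - <<'E'
import numpy as np
from scipy.optimize import least_squares
# dir, knob offset vs B, tcp x, z, Fx,Fz
D=[(1,60,.0388,.0941,-4.,-1.53),(-1,60,.0236,.0945,.83,.61),(-1,60,-.0069,.0945,1.,.6),(-1,60,-.0373,.0945,1.,-1.04),
(-1,0,-.0053,.1,2.25,2.1),(-1,0,-.0463,.0914,2.89,.73),(1,0,-.0203,.0966,-2.95,2.57),(1,0,.0057,.1001,-2.13,2.15),(1,0,.0316,.097,-2.12,1.33),
(1,0,.0555,.087,-2.84,1.24),(-1,0,.0371,.0914,3.85,3.06),(-1,0,.0117,.0991,2.28,2.09)]
D=np.array(D);s,k,x,z,Fx,Fz=D.T
bx=x-s*.0056;B=np.degrees(np.arcsin(bx/.1));bz=np.sqrt(.01-bx**2);cx=bx-s*.014
def res(p,full=False):
    b,M,f,ox,oz=p
    ap=bz*-(Fx-ox)-cx*-(Fz-oz)
    r=ap+M*np.sin(np.radians(b-B-k))-s*f
    return r if full else np.r_[r/.02,(M-.16)/.015,(f-.22)/.01,(ox+.2)/.2,oz/.3]
for b0 in (10,100,-100):
    q=least_squares(res,[b0,.16,.22,-.2,0],loss='soft_l1');J=np.linalg.inv(q.jac.T@q.jac)
    print(q.x.round(3),q.cost.round(2),'sd b',J[0,0]**.5)
q=least_squares(res,[10,.16,.22,-.2,0],loss='soft_l1')
print((B+k).round(),s,res(q.x,True).round(3))
E
```

```text
[ 4.97   0.154  0.208 -0.097 -0.104] 5.42 sd b 8.773739846248418
[ 4.97   0.154  0.208 -0.097 -0.104] 5.42 sd b 8.773765584481461
[ 4.969  0.154  0.208 -0.097 -0.104] 5.42 sd b 8.773779115613813
[ 79.  77.  59.  42.   0. -24. -15.   0.  15.  30.  25.  10.] [ 1. -1. -1. -1. -1. -1.  1.  1.  1.  1. -1. -1.] [-0.016  0.004 -0.018  0.029  0.018 -0.013  0.014 -0.023 -0.022  0.013
 -0.023  0.029]
```

```bash

python3 -m crank '[{"dp":[0,-0.04,0],"delta_rot":[0,0,0]},{"dp":[0,-0.08,-0.01],"delta_rot":[0,0,0]},{"dp":[0,-0.12,-0.01],"delta_rot":[0,0,0]},{"dp":[0,-0.15,-0.01],"delta_rot":[0,0,0]},{"dp":[0,-0.17,-0.02],"delta_rot":[0,0,0]},{"dp":[0,-0.18,-0.02],"delta_rot":[0,0,0]},{"dp":[0,-0.19,-0.02],"delta_rot":[0,0,0]},{"dp":[0,-0.2,-0.02],"delta_rot":[0,0,0]},{"dp":[0,-0.205,-0.02],"delta_rot":[0,0,0]},{"dp":[0,-0.21,-0.02],"delta_rot":[0,0,0]}]' >/dev/null; python3 -c "
from h import *
sample(14)"
python3 -m crank '[{"dp":[0,0.06,0],"delta_rot":[0,0,0]},{"dp":[0,0.11,0],"delta_rot":[0,0,0]},{"dp":[0,0.11,0],"delta_rot":[0,0,0]},{"dp":[0,0.11,0],"delta_rot":[0,0,0]}]' >/dev/null; python3 -c "
from h import *
sample(14)"
python3 -m crank '[{"dp":[0,0.05,0],"delta_rot":[0,0,0]},{"dp":[0,0.09,0],"delta_rot":[0,0,0]},{"dp":[0,0.11,0],"delta_rot":[0,0,0]},{"dp":[0,0.12,0],"delta_rot":[0,0,0]},{"dp":[0,0.13,0],"delta_rot":[0,0,0]},{"dp":[0,0.14,0],"delta_rot":[0,0,0]},{"dp":[0,0.15,0],"delta_rot":[0,0,0]},{"dp":[0,0.155,0],"delta_rot":[0,0,0]},{"dp":[0,0.16,0],"delta_rot":[0,0,0]},{"dp":[0,0.165,0],"delta_rot":[0,0,0]}]' >/dev/null; python3 -c "
from h import *
sample(14)"
```

```text
t 31.35-32.00 tcp x 0.0012 z 0.1001 Fx [2.5 1.7 3.3 3.2 1.9 1.7 2.8 3.1 2.  3.  2.1 2.4 3.  2.9] mean Fx 2.54 Fz 1.76
t 32.50-33.15 tcp x 0.0066 z 0.1000 Fx [-0.2  0.6 -0.3 -0.1 -0.6  0.4 -0.1 -0.7 -0.8  0.5 -0.8 -0.4  0.1  0.2] mean Fx -0.16 Fz -0.10
t 34.40-35.05 tcp x 0.0149 z 0.1001 Fx [-1.7 -3.4 -2.6 -1.8 -1.8 -2.4 -1.9 -2.  -1.9 -2.6 -2.1 -2.2 -2.4 -2.2] mean Fx -2.23 Fz 1.52
```

```bash

python3 -m crank '[{"dp":[0,0,0.06],"delta_rot":[0,0,0]},{"dp":[0,0,0.12],"delta_rot":[0,0,0]},{"dp":[0,0,0.12],"delta_rot":[0,0,0]}]' >/dev/null
python3 -m crank '[{"dp":[0,0,0],"delta_rot":[0,0,0]},{"dp":[0,0,0],"delta_rot":[0,0,0]},{"dp":[0,0,0],"delta_rot":[0,0,0]},{"dp":[0,0,0],"delta_rot":[0,0,0]},{"dp":[0,0,0],"delta_rot":[0,0,0]},{"dp":[0,0,0],"delta_rot":[0,0,0]},{"dp":[0,0,0],"delta_rot":[0,0,0]},{"dp":[0,0,0],"delta_rot":[0,0,0]}]' 0 30; python3 - <<'E'
from h import *
import cv2
torque()
im,d=cams.get_image('wrist');a=im
im,d=cams.get_image('side');cv2.imwrite('pics/f.png',np.hstack([cv2.resize(a[100:400,120:520],(400,300)),cv2.resize(im[130:250,230:390],(400,300))])[:,:,::-1])
E
```

```text
time: 36.42
eef_pos: [0.5898, 0.0275, 0.254]
tcp_rot: [[-0.3, 0.954, -0.0], [0.954, 0.3, 0.0], [0.0, -0.0, -1.0]]
contact_force: [-3.9, -0.8, 2.5]
gripper_width: 0.0256
grasp_force: 29.4
t 36.42 x,y,z 0.0148 0.0011 0.094 ang(grasp) 8.2 F -3.93 0.39 2.46 M.AY 0.84 rxF -0.406 grip 29.44371521472931 0.0256020475252734
```

View pics/f.png

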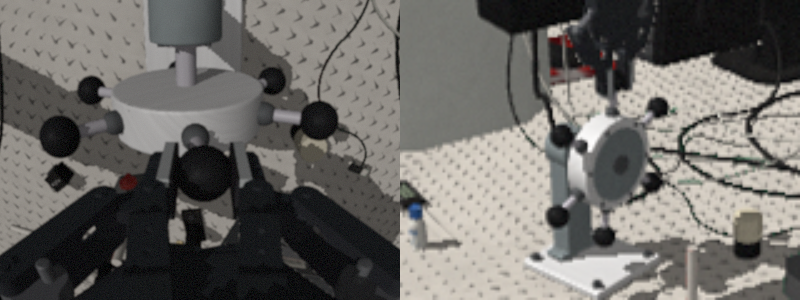

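The crops show knob B held between both fingers, at (205,172) in the wrist half and at about 8° from the top. The bystanders in view haven't moved, so I'll hand in.

```bash
python3 -c "
from bench import bot
print(bot.close_job())"
```

```text
the job is handed in; nothing more can be done
None
```

I turned the rotor until the heavy side, as felt from the knob forces, was straight down to within about 9° (limit 20°). I handed it in at about 36 s with one knob still gripped at 29 N; no verdict came back.

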